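Unstack the parts tins into their colour trays

TASK

Two pairs of parts tins are stacked on the hobby bench, a small one on top of a large one. Take the stacks apart and stand each tin upright in the middle of the tray with the floor of its own colour, keeping the tins upright throughout, and leave the paint jar and the brass car chassis where they are.

Things in the scene. Friction and masses are not known exactly. Their poses are not given: they have to be found in the camera images.
- red_tin: red parts tin, large: closed upright aluminium cylinder, 62 mm diameter, 45 mm high, with a flat red lid and a red band near the foot, 0.14 to 0.28 kg. At the start it stands on the bench with one of the small tins on its lid; its rim shows around the small one. Origin: centre of its underside; z up along its axis.
- blue_tin: blue parts tin, large: closed upright aluminium cylinder, 62 mm diameter, 45 mm high, with a flat blue lid and a blue band near the foot, 0.14 to 0.28 kg. At the start it stands on the bench with one of the small tins on its lid; its rim shows around the small one. Origin: centre of its underside; z up along its axis.
- yellow_tin: yellow parts tin, small: closed upright aluminium cylinder, 44 mm diameter, 40 mm high, with a flat yellow lid and a yellow band near the foot, 0.08 to 0.15 kg. At the start it stands loose on the lid of one of the two large tins (its origin then 45 mm above the bench). Origin: centre of its underside; z up along its axis.
- green_tin: green parts tin, small: closed upright aluminium cylinder, 44 mm diameter, 40 mm high, with a flat green lid and a green band near the foot, 0.08 to 0.15 kg. At the start it stands loose on the lid of one of the two large tins (its origin then 45 mm above the bench). Origin: centre of its underside; z up along its axis.
- red_tray: Shallow square wooden tray with a red floor, 90 x 90 mm outside, 82 x 82 mm inside, fixed to the bench, empty at the start. Floor 5 mm and rim 10 mm above the bench. Origin: centre of its underside, on the bench; x and y along its sides, z up.
- blue_tray: Shallow square wooden tray with a blue floor, 90 x 90 mm outside, 82 x 82 mm inside, fixed to the bench, empty at the start. Floor 5 mm and rim 10 mm above the bench. Origin: centre of its underside, on the bench; x and y along its sides, z up.
- yellow_tray: Shallow square wooden tray with a yellow floor, 90 x 90 mm outside, 82 x 82 mm inside, fixed to the bench, empty at the start. Floor 5 mm and rim 10 mm above the bench. Origin: centre of its underside, on the bench; x and y along its sides, z up.
- green_tray: Shallow square wooden tray with a green floor, 90 x 90 mm outside, 82 x 82 mm inside, fixed to the bench, empty at the start. Floor 5 mm and rim 10 mm above the bench. Origin: centre of its underside, on the bench; x and y along its sides, z up.
- paint_jar: Bystander: small amber glass paint jar with a white cap, 34 mm diameter, 56 mm high, standing loose among the tins and trays. Origin: centre of its underside; z up.
- chassis: Bystander: brass slot-car chassis on four black tyres, about 80 mm (x) by 135 mm (y), 25 mm high, standing loose beyond the trays. Origin: on the bench under its middle; y along its length.
Things that resemble listed ones, but are neither listed nor needed, are in the scene too. Leave any pink or white look-alike of the red_tray alone.

How it is judged:
By the outcome, as a careful person would: the job done as asked, in the order asked, and still so for the second after the job is handed in, with the robot touching nothing.
It also fails if it takes over 106 s, if anything falls off the work surface, if the arm or the gripper's body presses on something with over 40 N, if the wrist force passes 120 N, or if a joint passes its speed limit or range.

ROBOT

A 6-joint arm with a two-finger parallel gripper is mounted at the origin on the work surface. World frame = base frame: x ahead of the robot, y to its left, z up, the work surface at z = 0. Lengths are in mm, angles in rad, forces in N, time in s.
With the tool pointing down it reaches from about 275 to 825 mm from the base axis. Payload 4.9 kg.
Tool frame: the origin (TCP) lies at the very end of the fingers, on their centre line; the grasp point (between the pads) lies 19 mm behind it; z points along the fingers, y is the direction in which the jaws open and shut (so a half turn about z gives the same grasp; the last joint's range is limited). The gripper opens to 85 mm and grips with 20 to 120 N. Pads are 22 mm wide; open, the fingers measure 114 mm over their backs; the gripper's body (76 mm by 85 mm) begins 54 mm behind the grasp point. The pads swing forward as they close: fully open they stand 13 mm farther back than shut.
Start: joints at [1.032, 0.326, -0.193, 1.052, 0, 1.437], TCP at [216.606, 505.57, 231.281] pointing down, gripper open.
Joint ranges: [-2.65, 2.65], [-0.97, 1.79], [-1.3, 1.35], [-1.93, 2.1], [-1.47, 1.37], [-3.14, 3.14]. Speed limits (rad/s): [2.57, 2.57, 3.14, 3.14, 3.14, 3.14].

INTERFACE

Orientations are given as [roll, pitch, yaw] about the fixed x, y, z axes, in that order (R = Rz(yaw) Ry(pitch) Rx(roll)).
In Python, from bench import bot, solve_ik, imaging gives the robot as it stands. Calls block until the motion is done:
- bot.move_ptp(position, orientation): joint-space move of the TCP to a pose.
- bot.movel(position, rot=None, max_speed=150, threshold=None): straight line of the TCP; rot=None keeps the orientation; max_speed is the mean speed in mm/s. With threshold (N) it stops when the force on the tool has changed by that much, and returns True; else False.
- bot.move_j(angles): joint-space move.
- bot.grip(opening, effort=None): opening from 0.0 (shut) to 1.0 (fully open); effort is the grip in N (None keeps the last); returns when the fingers have stopped.
- bot.dwell(seconds).
- solve_ik(position, orientation): joint angles nearest the present ones, or None.
- bot.get_state(): the state.
- imaging.capture(name): name is "scene" or "side" or "wrist"; returns the picture (420x560x3 uint8, blue, green, red); there is no depth.
- imaging.camera_model(name): a dict with "K" (3x3 intrinsics, pixels), "k1" (the pictures are not rectified: a ray, as slopes to the right and down, at radius r is drawn at 1 + k1 r^2 times it, then the intrinsics apply), "position" and "rotation" of the camera in the world. Camera axes: x right, y up, looking along -z (the intrinsics and any distortion apply to the point x, -y, -z); pixel columns grow to the right and rows downward; lengths in mm; the calibration is good to about 2 mm. A picture is of the moment at which its call begins: read the wrist's pose just before it. camera_model takes no time and is no camera call; for the wrist camera it gives the pose at the moment of the call.
A pose or a line that the arm cannot do raises bot.IKError and nothing moves.
- bot.sign_off(): hands the job in, once; it reports no verdict.
The state is a dict: "t": time; "qpos": joint angles; "joint_velocities": joint speeds; "effort": joint torques, N m; "tcp_pos": TCP position; "orientation": TCP orientation; "contact_force": force on the tool from outside, world axes, zero at the start; "wrist_torque": the same for the moment, N m; "opening": opening from 0.0 (shut) to 1.0 (fully open).
Only numpy, scipy, OpenCV 4.12 (cv2) and the standard library are available. Lean on these libraries where they do the work, as an engineer would, in place of code of your own. Each camera call takes 0.05 s, during which the arm holds its last target.

## Working session

There is one attempt and no reset: what is moved stays moved. The work goes in short steps, each a Python script; the robot and the scene stay as the last script left them, time stands still between calls to the robot, and variables do not carry over. Pictures are saved under pics/ and viewed, and the job is handed in when it is done.

```bash
ls; mkdir -p pics; python3 - <<'E'
from bench import bot, solve_ik, imaging
import cv2
for n in ["scene","side","wrist"]:
    m=imaging.camera_model(n); print(n,m)
    cv2.imwrite(f"pics/{n}0.png",imaging.capture(n))
print(bot.get_state())
E
```

```text
pics
scene {'K': array([[455.36989074,   0.        , 279.90692107],
       [  0.        , 455.36989074, 212.84371111],
       [  0.        ,   0.        ,   1.        ]]), 'k1': -0.12852966125174817, 'position': array([1040.80497485, -205.45567486,  788.63155188]), 'rotation': array([ 6.43458492e-01, -9.25147281e-04,  1.08615534e+00])}
side {'K': array([[476.83117211,   0.        , 280.97046475],
       [  0.        , 476.83117211, 219.71311097],
       [  0.        ,   0.        ,   1.        ]]), 'k1': -0.06733386189857059, 'position': array([-124.81125478, -674.11969523,  620.02380738]), 'rotation': array([ 1.06299822,  0.00641585, -0.75453447])}
wrist {'K': array([[295.92591889,   0.        , 273.01396187],
       [  0.        , 295.92591889, 207.49740464],
       [  0.        ,   0.        ,   1.        ]]), 'k1': -0.06485720513996426, 'position': array([141.76449991, 535.36271326, 372.14703666]), 'rotation': array([-3.19937486e-01,  7.18167263e-04,  1.16548264e+00])}
{'t': 0.15, 'qpos': array([ 1.03178994e+00,  3.26805941e-01, -1.93360187e-01,  1.05204694e+00,
        2.08979765e-05,  1.43660883e+00]), 'joint_velocities': array([ 0.0002551 , -0.00284206,  0.00482527, -0.00053653, -0.00088656,
        0.00083891]), 'effort': array([ 9.45441025e-04, -4.43704498e+01,  2.62664509e+01,  1.04044678e-02,
       -1.26721320e-04, -4.06068310e-06]), 'tcp_pos': array([216.35443551, 505.15134655, 230.66186913]), 'orientation': array([-3.14019145e+00, -2.10248767e-04,  2.73677360e+00]), 'contact_force': array([0.32352979, 0.09089238, 0.33292441]), 'wrist_torque': array([ 0.0006106 , -0.01169083,  0.00503092]), 'opening': 0.9994567654295904}
```

View pics/scene0.png

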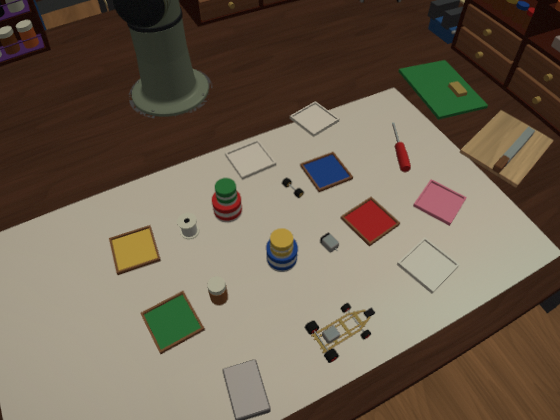

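View pics/side0.png

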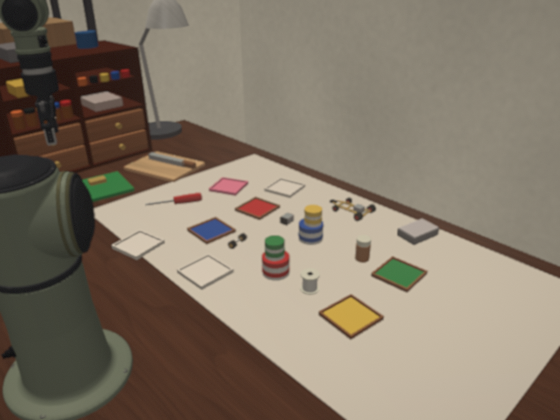

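View pics/wrist0.png

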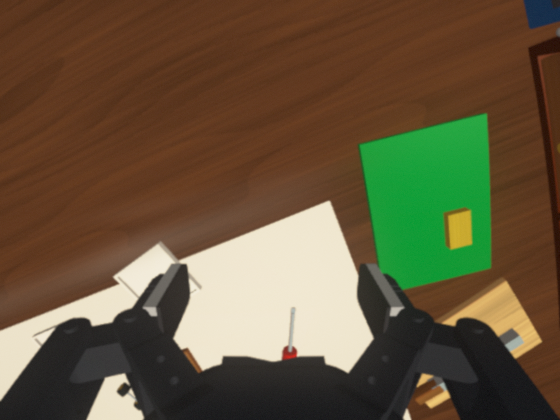

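The scene shows green on the red tin at about (227,190) and yellow on the blue tin at about (281,245). The possible confusions by scene pixel are:

| Target | True one | Look-alikes |
|---|---|---|
| red tray | (370,220) | pink (440,201), white (428,265), (250,159), (314,118) |
| green tray | (172,321) | green cutting mat (442,88) |
| blue tray | (326,170) | blue box, off the bench |
| yellow tray | (134,249) | none |
| paint jar | amber with white cap (217,290) | clear pot (189,227), leave alone |

Next I'll measure positions and check close crops.

```bash
cat > h.py <<'E'
from bench import bot, solve_ik, imaging
import cv2, numpy as np
from scipy.spatial.transform import Rotation as R
def ray(m,px):
    K=m["K"]; k=m["k1"]
    d=np.array([(px[0]-K[0,2])/K[0,0],(px[1]-K[1,2])/K[1,1]]); u=d.copy()
    for _ in range(30): u=d/(1+k*(u@u))
    v=R.from_euler('xyz',m["rotation"]).apply([u[0],-u[1],-1.])
    return np.array(m["position"]),v
def onz(m,px,z):
    p,v=ray(m,px); return (p+v*(z-p[2])/v[2])[:2]
H={'red':[(0,8),(172,180)],'green':[(50,85)],'blue':[(105,125)],'yellow':[(18,32)]}
def blobs(img,c,minA=60,smin=110,vmin=60):
    hsv=cv2.cvtColor(img,cv2.COLOR_BGR2HSV); mk=0
    for a,b in H[c]: mk=mk|cv2.inRange(hsv,(a,smin,vmin),(b,255,255))
    cs,_=cv2.findContours(mk,cv2.RETR_EXTERNAL,cv2.CHAIN_APPROX_NONE)
    return [k for k in cs if cv2.contourArea(k)>minA]
def circ(P):  # circle fit
    A=np.c_[2*P,np.ones(len(P))]; s=np.linalg.lstsq(A,(P**2).sum(1),rcond=None)[0]
    return s[:2],np.sqrt(s[2]+s[:2]@s[:2])
E
python3 - <<'E'
from h import *
for n in ["scene","side"]:
    img=cv2.imread(f"pics/{n}0.png"); m=imaging.camera_model(n)
    for c in H:
        for k in blobs(img,c):
            q=k.reshape(-1,2).astype(float)
            M=cv2.moments(k); ce=(M['m10']/M['m00'],M['m01']/M['m00'])
            h=85 if cv2.contourArea(k)<500 else 5
            w=onz(m,ce,5)
            if np.hypot(*w)>900 : continue
            P=np.array([onz(m,p,5) for p in q],np.float32); r=cv2.minAreaRect(P)
            P2=np.array([onz(m,p,85) for p in q]);
            print(n,c,np.round(ce),cv2.contourArea(k),'rect5',np.round(r[0],1),np.round(r[1]),round(r[2]),'circ85',np.round(circ(P2)[0],1),round(circ(P2)[1],1),'mean85',np.round(onz(m,ce,85),1))
    
a=cv2.imread("pics/scene0.png"); b=cv2.imread("pics/side0.png")
x=cv2.resize(a[150:310,170:330],(480,480),interpolation=cv2.INTER_CUBIC)
cv2.imwrite("pics/crop0.png",x)
m=imaging.camera_model("scene")
for nm,px,z in [("jarcap",(217,285),56),("pot",(188,222),30),("potbase",(188,233),0),("axle",(292,188),5),("axle ends",(286,183),5),("",(298,194),5),("block",(329,242),5),("chassis",(341,328),15)]: print(nm,onz(m,px,z).round())
E
```

```text
scene red [229. 217.] 64.5 rect5 [475.7 -30.7] [58. 26.] 76 circ85 [518.9 -45.2] 23.7 mean85 [536.3 -50.5]
scene red [370. 220.] 1107.5 rect5 [626.6 231.3] [82. 81.] 9 circ85 [668.8 186.5] 41.3 mean85 [669.8 186.1]
scene red [226. 205.] 241.5 rect5 [441.2 -22.8] [62. 58.] 65 circ85 [498.3 -39.2] 25.9 mean85 [508.5 -44.1]
scene red [402. 157.] 256.0 rect5 [507.3 409.1] [26. 96.] 63 circ85 [561.6 345.9] 29.2 mean85 [563.3 345.2]
scene green [172. 321.] 1618.5 rect5 [ 648.6 -224.6] [79. 81.] 4 circ85 [ 688.6 -222.8] 40.4 mean85 [ 689.6 -223.1]
scene green [225. 186.] 236.5 rect5 [397.3  -5.8] [45. 45.] 67 circ85 [463.3 -26. ] 20.3 mean85 [463.2 -26.3]
scene green [443.  88.] 2605.0 rect5 [338.4 681.4] [163. 223.] 81 circ85 [410.8 590.6] 99.1 mean85 [416.5 587.6]
scene blue [282. 254.] 131.5 rect5 [607.2  27.7] [59. 50.] 63 circ85 [647.1   6.2] 25.9 mean85 [657.7   1.7]
scene blue [326. 171.] 776.5 rect5 [461.7 221.1] [78. 77.] 89 circ85 [520.8 177.5] 38.9 mean85 [521.7 177. ]
scene yellow [350. 324.] 396.0 rect5 [807.4  53.2] [ 40. 101.] 3 circ85 [830.8  26.4] 29.3 mean85 [830.6  36.2]

[... 889 characters left out ...]
reen [108. 186.] 663.5 rect5 [389.8 673.2] [173. 125.] 80 circ85 [325.7 493.5] 66.6 mean85 [323.1 483.4]
side blue [211. 229.] 327.0 rect5 [466.4 224.8] [68. 71.] 89 circ85 [389.2 107.9] 33.0 mean85 [388.7 107.1]
side yellow [351. 315.] 1075.5 rect5 [ 466.9 -238. ] [81. 82.] 85 circ85 [ 389.9 -294.8] 39.7 mean85 [ 388.7 -295.9]
side yellow [313. 210.] 139.0 rect5 [729.1 111.1] [65. 44.] 44 circ85 [618.7  10.3] 24.5 mean85 [618.5  10. ]
side yellow [ 97. 179.] 108.0 rect5 [385.9 738.2] [69. 54.] 83 circ85 [321.2 553.1] 27.4 mean85 [320.4 551.5]
jarcap [ 646. -125.]
pot [ 470. -119.]
potbase [ 475. -125.]
axle [472. 125.]
axle ends [453. 121.]
 [494. 129.]
block [634. 123.]
chassis [808.  42.]
```

View pics/crop0.png

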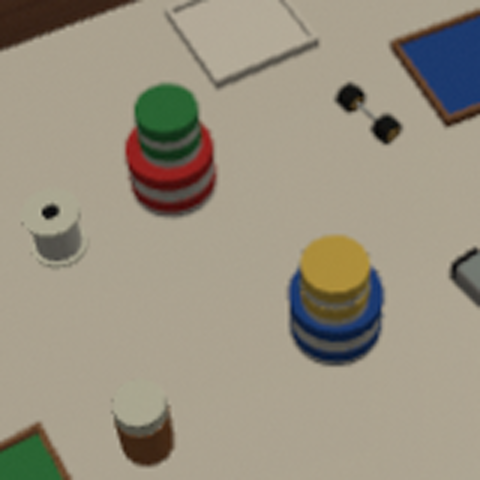

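The crop confirms green on red (lid at crop 166,110) and yellow on blue (lid at 335,265), with a spool and the amber jar nearby. The two cameras agree to within about 6 mm. I'll average them and refine once with the wrist camera on approach.

```bash
cat >> h.py <<'E'
G=dict(green=(461.,-26.5),yellow=(625,13),red=(465,-24),blue=(626,13))
T=dict(red=(629,232),green=(651,-223.5),blue=(464,223),yellow=(464.5,-239))
def down(yaw): return [np.pi,0,yaw]
def go(x,y,z,yaw):
    bot.move_ptp([x,y,z],down(yaw))
def stat(s=''):
    st=bot.get_state(); print(s,'t',round(st['t'],2),'tcp',st['tcp_pos'].round(1),'F',st['contact_force'].round(1),'open',round(st['opening'],3),'q',st['qpos'].round(2))
E
python3 - <<'E'
from h import *
for yaw in (np.pi/2,-np.pi/2):
    for n,p in list(G.items())+list(T.items()):
        for z in (17,190):
            q=solve_ik([*p,z],down(yaw)); print(round(yaw,1),n,z,None if q is None else np.round(q,2))
go(461,-26.5,200,np.pi/2)
stat(); m=imaging.camera_model("wrist"); im=imaging.capture("wrist"); cv2.imwrite("pics/w1.png",im); print(m['position'].round(1),m['rotation'].round(3))
for c in H:
    for k in blobs(im,c,150):
        q=k.reshape(-1,2)
        for z in (85,45,5):
            P=np.array([onz(m,p,z) for p in q]); ce,r=cv2.minEnclosingCircle(P.astype(np.float32)); print(c,q.mean(0).round(),z,np.round(ce,1),round(r,1))
E
```

```text
1.6 green 17 [-0.22  0.44 -0.68  0.45  0.    1.35]
1.6 green 190 [-0.22  0.2  -0.48  0.89  0.    1.35]
1.6 yellow 17 [-0.1   0.67 -0.23  0.67  0.    1.47]
1.6 yellow 190 [-0.1   0.49 -0.05  1.03  0.    1.47]
1.6 red 17 [-0.21  0.45 -0.67  0.45  0.    1.36]
1.6 red 190 [-0.21  0.21 -0.47  0.9   0.    1.36]
1.6 blue 17 [-0.1   0.67 -0.23  0.67  0.    1.47]
1.6 blue 190 [-0.1   0.49 -0.04  1.03  0.    1.47]
1.6 red 17 [ 0.24  0.74 -0.09  0.75  0.    1.81]
1.6 red 190 [0.24 0.58 0.1  1.09 0.   1.81]
1.6 green 17 [-0.44  0.76 -0.03  0.78  0.    1.13]
1.6 green 190 [-0.44  0.61  0.16  1.12  0.    1.13]
1.6 blue 17 [ 0.3   0.51 -0.54  0.52  0.    1.88]
1.6 blue 190 [ 0.3   0.29 -0.35  0.93  0.    1.88]
1.6 yellow 17 [-0.62  0.52 -0.52  0.53  0.    0.95]
1.6 yellow 190 [-0.62  0.31 -0.33  0.93  0.    0.95]
-1.6 green 17 [-0.22  0.44 -0.68  0.45  0.   -1.79]
-1.6 green 190 [-0.22  0.2  -0.48  0.89  0.   -1.79]
-1.6 yellow 17 [-0.1   0.67 -0.23  0.67  0.   -1.67]
-1.6 yellow 190 [-0.1   0.49 -0.05  1.03  0.   -1.67]
-1.6 red 17 [-0.21  0.45 -0.67  0.45  0.   -1.78]
-1.6 red 190 [-0.21  0.21 -0
[... 707 characters left out ...]
460. -13.] 27.8
red [273. 180.] 45 [459.9 -23.3] 32.1
red [273. 180.] 5 [459.8 -33.6] 36.4
green [425. 304.] 85 [ 618.4 -143.2] 20.4
green [425. 304.] 45 [ 643.  -173.8] 23.5
green [425. 304.] 5 [ 667.6 -204.5] 26.7
green [271. 199.] 85 [459.3 -24.2] 21.2
green [271. 199.] 45 [459.  -36.3] 24.5
green [271. 199.] 5 [458.8 -48.3] 27.8
blue [422. 142.] 85 [596.6  25.3] 26.4
blue [422. 142.] 45 [617.8  21. ] 30.6
blue [422. 142.] 5 [639.   16.6] 34.7
yellow [274. 330.] 85 [ 462.5 -171.3] 43.1
yellow [274. 330.] 45 [ 462.8 -206.3] 49.8
yellow [274. 330.] 5 [ 463.1 -241.3] 56.5
yellow [442. 151.] 85 [615.7  18.5] 29.4
yellow [442. 151.] 45 [639.9  13.2] 34.0
yellow [442. 151.] 5 [664.1   7.8] 38.5
```

View pics/w1.png

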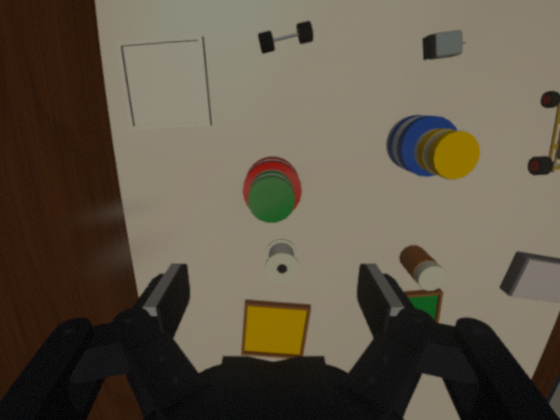

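The wrist picture shows the green lid at (271,199) and the red lid at (273,180), and it agrees with the averages to within 2 mm. I'll pick up green now.

```bash
cat >> h.py <<'E'
Y=np.pi/2
def pick(x,y,base,up=190,off=13,eff=40):
    st=bot.get_state()['tcp_pos']
    if np.hypot(st[0]-x,st[1]-y)>20: go(x,y,max(up,140),Y)
    bot.movel([x,y,base+off],rot=down(Y),max_speed=100)
    stat('down'); bot.grip(0.0,eff); stat('gripped')
def lift(x,y,up=190): bot.movel([x,y,up],max_speed=120); stat('lifted')
def place(x,y,off=13,up=190):
    go(x,y,150,Y)
    bot.movel([x,y,5+off+12],max_speed=120)
    hit=bot.movel([x,y,5+off-1],max_speed=20,threshold=4); stat('placed %s'%hit)
    bot.grip(1.0); bot.movel([x,y,150],max_speed=150); stat('clear')
E
python3 - <<'E'
from h import *
pick(460.3,-25.3,45); lift(460.3,-25.3,70)
cv2.imwrite("pics/s1.png",imaging.capture("side"))
E
```

```text
down t 3.88 tcp [460.8 -25.4  58.5] F [-0.3  0.1 -0.5] open 1.003 q [-0.22  0.37 -0.65  0.55  0.    1.36]
gripped t 4.34 tcp [460.5 -25.4  58.5] F [-0.8  0.4  5.3] open 0.502 q [-0.22  0.37 -0.65  0.55 -0.    1.36]
lifted t 4.59 tcp [460.9 -25.4  70.3] F [ 1.2 -0.1 -0.5] open 0.499 q [-0.22  0.35 -0.63  0.58  0.    1.36]
```

View pics/s1.png

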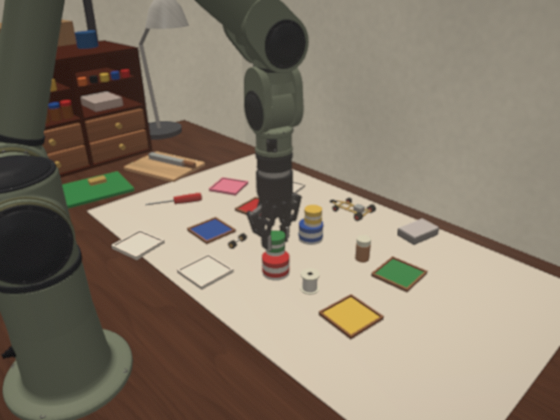

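Green (274,240) is held and upright, and red hasn't moved. Next I'll place it in the green tray.

```bash
python3 - <<'E'
from h import *
lift(460.3,-25.3,160)
place(*T['green'])
cv2.imwrite("pics/c2.png",imaging.capture("scene")); cv2.imwrite("pics/s2.png",imaging.capture("side"))
for n in ("c","s"):
    m=imaging.camera_model({"c":"scene","s":"side"}[n]); im=cv2.imread(f"pics/{n}2.png")
    for c,zs in (('green',(45,5)),('red',(45,5)),('yellow',(85,))):
        for k in blobs(im,c,60):
            q=k.reshape(-1,2)
            for z in zs:
                P=np.array([onz(m,p,z) for p in q],np.float32); r=cv2.minAreaRect(P)
                if max(r[1])<110 : print(n,c,q.mean(0).round(),z,np.round(r[0],1),np.round(r[1]),np.round(cv2.minEnclosingCircle(P)[0],1))
E
```

```text
lifted t 5.54 tcp [459.7 -25.2 159.3] F [-0.3 -0.7 -1.5] open 0.506 q [-0.22  0.23 -0.53  0.82 -0.    1.36]
placed True t 8.32 tcp [ 650.8 -223.4   18.5] F [-0.4 -0.2  3.9] open 0.499 q [-0.44  0.76 -0.03  0.78 -0.    1.13]
clear t 9.86 tcp [ 650.4 -223.2  148.9] F [ 0.  -0.3 -0.7] open 1.003 q [-0.44  0.64  0.1   1.04  0.    1.13]
c green [171. 321.] 45 [ 668.7 -223.4] [75. 77.] [ 668.2 -223.4]
c green [171. 321.] 5 [ 648.6 -224.4] [79. 81.] [ 648.2 -224.3]
c red [229. 216.] 45 [504.3 -39.5] [55. 24.] [494.  -36.9]
c red [229. 216.] 5 [475.4 -30.6] [58. 25.] [464.6 -27.9]
c red [370. 220.] 45 [647.8 209.1] [78. 77.] [647.2 209.1]
c red [370. 220.] 5 [626.6 231.4] [82. 81.] [626.1 231.4]
c red [226. 200.] 45 [465.9 -29.5] [59. 67.] [465.1 -30.4]
c red [226. 200.] 5 [435. -20.] [62. 71.] [434.2 -20.9]
c red [402. 156.] 45 [534.5 377.7] [25. 91.] [534.6 377.9]
c red [402. 156.] 5 [507.2 409. ] [26. 96.] [507.3 409.3]
c yellow [344. 328.] 85 [831.2  26.8] [36. 91.] [832.2  25.7]
c yellow [122. 265.] 85 [ 543.6 -265.3] [21. 21.] [ 543.  -264.9]
c yellow [281. 239.] 85 [629.4  14.2] [41. 
[... 177 characters left out ...]
221.7] [66. 73.] [ 653.2 -222.8]
s green [401. 259.] 45 [ 649.2 -224.5] [27. 35.] [ 648.7 -225. ]
s green [401. 259.] 5 [ 703.  -193.3] [29. 37.] [ 702.5 -193.8]
s red [275. 258.] 45 [454.5 -33.2] [70. 57.] [454.9 -33.5]
s red [275. 258.] 5 [494.9  11.4] [75. 61.] [495.2  11. ]
s red [257. 207.] 45 [581.9 174.2] [79. 79.] [584.3 174.4]
s red [257. 207.] 5 [631.1 233.2] [85. 85.] [633.6 233.4]
s red [187. 198.] 45 [481.3 347.8] [45. 73.] [481.8 349.3]
s red [187. 198.] 5 [523.4 418.9] [48. 78.] [524.  420.5]
s yellow [351. 315.] 85 [ 390.  -294.7] [71. 71.] [ 390.1 -294.7]
s yellow [313. 210.] 85 [618.   9.] [56. 39.] [618.1   9.3]
s yellow [ 97. 179.] 85 [319.6 554.3] [60. 46.] [321.5 554.3]
```

View pics/c2.png

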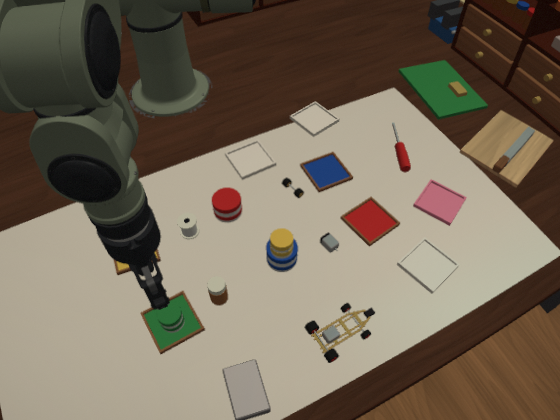

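View pics/s2.png

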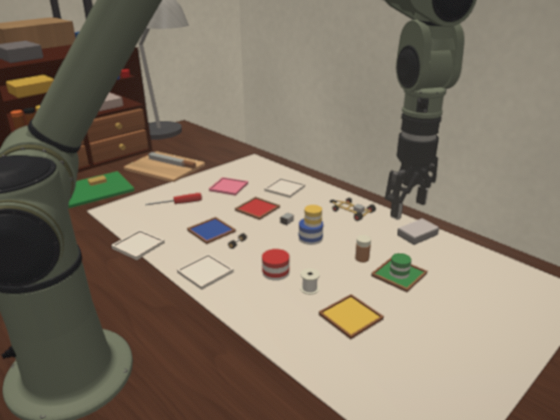

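Green stands upright in its tray: at (401,265) in the side view, and lid and tray centres agree within about 2 mm. Red's lid is now bare. I'll refine it with a wrist shot and move it.

```bash
cat >> h.py <<'E'
def wsee(c,z,R0,near,tag):
    m=imaging.camera_model("wrist"); im=imaging.capture("wrist"); cv2.imwrite(f"pics/{tag}.png",im)
    best=None
    for k in blobs(im,c,150):
        P=np.array([onz(m,p,z) for p in k.reshape(-1,2)])
        hull=cv2.convexHull(P.astype(np.float32)); ce,r=cv2.minEnclosingCircle(hull); d=np.hypot(*(np.array(ce)-near))
        print(c,k.reshape(-1,2).mean(0).round(),'ctr',np.round(ce,1),'r',round(r,1))
        if abs(r-R0)<3.5 and d<15: best=np.array(ce)
    print('best',best); return best
E
python3 - <<'E'
from h import *
go(460.5,-50,190,Y); stat()
b=wsee('red',45,31,(460.5,-25),'w3')
if b is not None:
    x,y=b
    pick(x,y,0); lift(x,y,60)
cv2.imwrite("pics/s3.png",imaging.capture("side"))
E
```

```text
t 10.97 tcp [461.9 -50.7 190.3] F [-0.3 -0.4  0.4] open 1.0 q [-0.27  0.2  -0.47  0.89 -0.    1.3 ]
red [271. 167.] ctr [459.9 -25.8] r 31.7
best [459.93164062 -25.7929287 ]
down t 13.19 tcp [460.4 -25.9  13.4] F [0.1 0.5 0.5] open 1.003 q [-0.22  0.45 -0.68  0.44 -0.    1.35]
gripped t 13.54 tcp [460.1 -25.9  13.5] F [-0.   1.3  5.1] open 0.716 q [-0.22  0.45 -0.68  0.44 -0.    1.35]
lifted t 14.08 tcp [459.7 -25.8  59.7] F [ 0.1  0.1 -3.2] open 0.712 q [-0.22  0.37 -0.65  0.56 -0.    1.35]
```

View pics/w3.png

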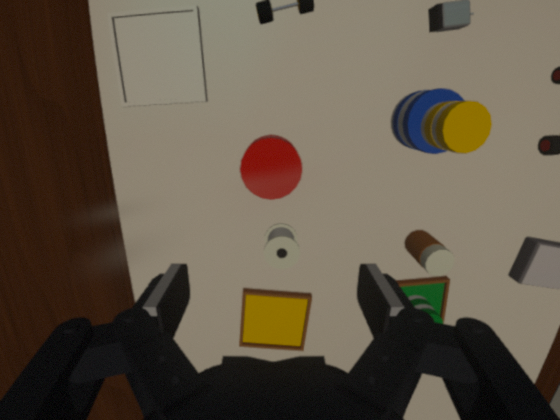

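View pics/s3.png

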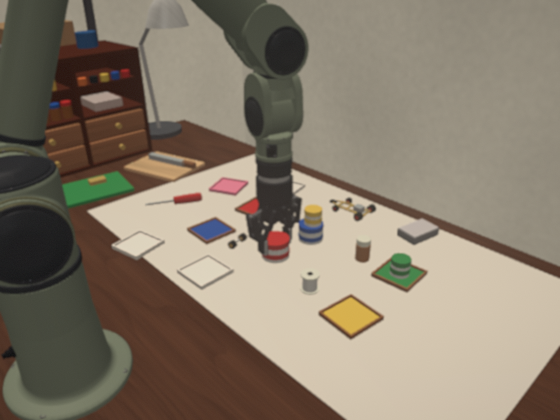

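The wrist view showed the bare red lid at (271,167). Red (277,243 in the side view) is held upright, so I'll place it and then look at yellow.

```bash
python3 - <<'E'
from h import *
lift(459.9,-25.8,160)
place(*T['red'])
cv2.imwrite("pics/s4.png",imaging.capture("side"))
go(625,-30,190,Y); stat()
b=wsee('yellow',85,22,(624,13),'w4')
wsee('blue',45,31,(624,13),'w4b'); wsee('red',50,31,T['red'],'w4c')
E
```

```text
lifted t 15.12 tcp [459.3 -25.7 159.2] F [-0.1 -0.8 -2.3] open 0.711 q [-0.22  0.23 -0.53  0.82  0.    1.35]
placed True t 18.01 tcp [628.8 232.   18.6] F [-2.1 -0.4  4.8] open 0.711 q [ 0.24  0.73 -0.09  0.75 -0.    1.81]
clear t 19.42 tcp [628.3 231.8 148.9] F [-0.3  0.1 -0.3] open 1.0 q [0.24 0.61 0.04 1.01 0.   1.81]
 t 20.5 tcp [624.9 -28.9 189.6] F [0.3 0.9 0.4] open 0.998 q [-0.16  0.49 -0.04  1.03  0.    1.41]
yellow [182. 333.] ctr [ 532.9 -170.3] r 27.1
yellow [273. 151.] ctr [624.5  17.8] r 22.1
yellow [443. 109.] ctr [760.9  51.3] r 39.9
best [624.51348877  17.75939369]
blue [265. 133.] ctr [620.7  20.1] r 29.7
best [620.70471191  20.11593056]
best None
```

View pics/w4.png

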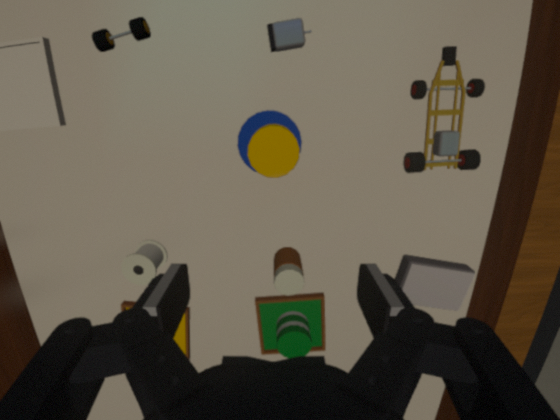

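View pics/s4.png

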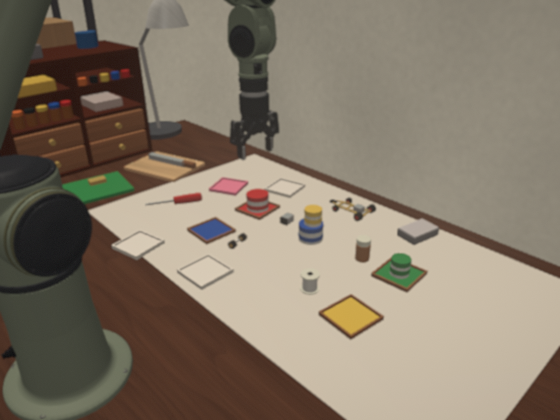

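Red stands in its tray at (258,202) in the side view. The wrist view shows a clean yellow lid circle at (273,151), r = 22.1 mm. Yellow goes next.

```bash
python3 - <<'E'
from h import *
x,y=624.5,16.2
go(x,y,150,Y)
pick(x,y,45); lift(x,y,70)
cv2.imwrite("pics/s5.png",imaging.capture("side"))
E
```

```text
down t 22.07 tcp [625.2  16.1  58.7] F [ 0.7  1.  -0.5] open 1.0 q [-0.09  0.62 -0.2   0.75 -0.    1.48]
gripped t 22.53 tcp [625.1  16.2  58.7] F [-0.2 -0.7  4.3] open 0.503 q [-0.09  0.62 -0.2   0.75 -0.    1.48]
lifted t 22.78 tcp [625.   16.2  70.3] F [-0.9 -0.2 -1.3] open 0.5 q [-0.09  0.6  -0.19  0.78 -0.    1.48]
```

View pics/s5.png

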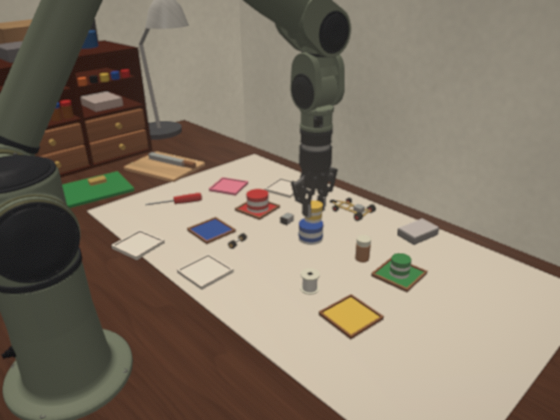

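Yellow (315,208) is held above blue. I'll place it, then locate blue.

```bash
python3 - <<'E'
from h import *
lift(624.5,16.2,160)
place(*T['yellow'])
cv2.imwrite("pics/s6.png",imaging.capture("side"))
go(623,-25,190,Y); stat()
b=wsee('blue',45,31,(622,18),'w6')
if b is not None:
    x,y=b; go(x,y,150,Y); pick(x,y,0); lift(x,y,60)
cv2.imwrite("pics/s7.png",imaging.capture("side"))
E
```

```text
lifted t 23.73 tcp [623.9  16.2 159.1] F [-1.1  0.4 -1.2] open 0.506 q [-0.09  0.52 -0.09  0.97  0.    1.48]
placed True t 26.61 tcp [ 464.4 -239.    18.7] F [-1.  -0.3  4.7] open 0.501 q [-0.62  0.52 -0.52  0.53 -0.    0.95]
clear t 28.14 tcp [ 463.9 -238.6  149.2] F [ 0.2 -0.2 -0.2] open 0.998 q [-0.62  0.35 -0.39  0.84  0.    0.95]
 t 29.24 tcp [622.2 -26.  189.4] F [ 0.5 -1.4  0. ] open 0.998 q [-0.16  0.49 -0.05  1.03 -0.    1.41]
blue [272. 145.] ctr [620.6  20.3] r 29.9
best [620.5770874   20.34103966]
down t 31.16 tcp [621.2  20.3  13.7] F [-0.8 -0.7  0.6] open 1.0 q [-0.09  0.67 -0.25  0.66 -0.    1.48]
gripped t 31.51 tcp [621.2  20.3  13.8] F [0.  0.2 5.1] open 0.712 q [-0.09  0.67 -0.25  0.66  0.    1.48]
lifted t 32.05 tcp [620.3  20.4  59.6] F [-0.6 -0.3 -1.4] open 0.716 q [-0.09  0.61 -0.21  0.75 -0.    1.48]
```

View pics/w6.png

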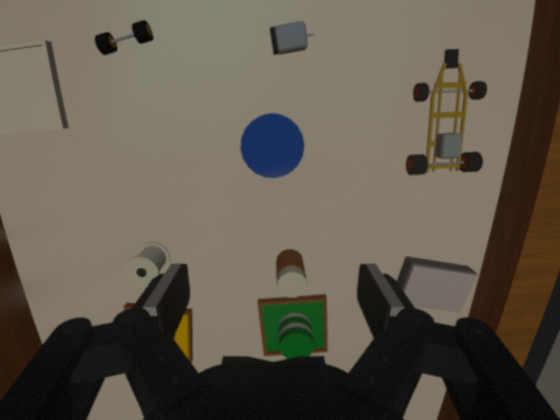

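View pics/s7.png

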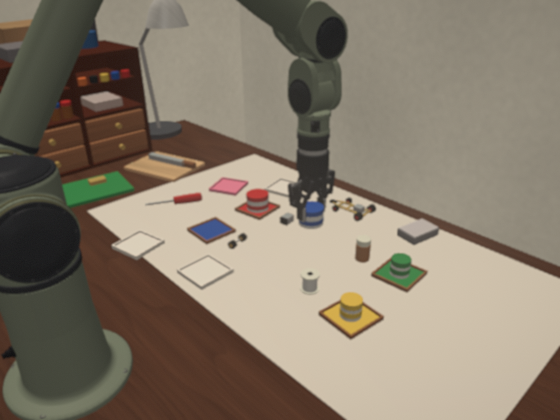

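Yellow stands in its tray (350,307), and blue (312,215) is held upright. I'll place blue, then check each tray from close above.

```bash
cat >> h.py <<'E'
def check(c,lidz,tag):
    x,y=T[c]; go(x,y-62,190,Y); bot.dwell(0.2)
    m=imaging.camera_model("wrist"); im=imaging.capture("wrist"); cv2.imwrite(f"pics/{tag}.png",im)
    hsv=cv2.cvtColor(im,cv2.COLOR_BGR2HSV); 
    for k in blobs(im,c,150,100,40):
        q=k.reshape(-1,2)
        P=np.array([onz(m,p,5) for p in q],np.float32); r=cv2.minAreaRect(P)
        L=np.array([onz(m,p,lidz) for p in q],np.float32); ce,rr=cv2.minEnclosingCircle(L)
        print(c,q.mean(0).round(),'tray?',np.round(r[0],1),np.round(r[1]),round(r[2]),'lid?',np.round(ce,1),round(rr,1))
E
python3 - <<'E'
from h import *
lift(620.6,20.3,160)
place(*T['blue'])
for i,(c,z) in enumerate((('blue',50),('red',50),('green',45),('yellow',45))): check(c,z,f'k{i}')
stat()
cv2.imwrite("pics/kk.png",np.vstack([np.hstack([cv2.resize(cv2.imread(f'pics/k{i}.png'),(400,300)) for i in j]) for j in ((0,1),(2,3))]))
cv2.imwrite("pics/s8.png",imaging.capture("side"))
E
```

```text
lifted t 33.08 tcp [619.9  20.4 159. ] F [ 0.1  0.2 -1.6] open 0.714 q [-0.09  0.51 -0.1   0.96  0.    1.48]
placed True t 35.8 tcp [463.9 223.   18.8] F [-0.2 -0.6  4.3] open 0.714 q [ 0.3   0.51 -0.54  0.52 -0.    1.88]
clear t 37.2 tcp [463.4 222.8 149.2] F [-0.8  0.  -0.6] open 0.999 q [ 0.3   0.34 -0.41  0.83  0.    1.88]
blue [272. 128.] tray? [462.1 220.2] [80. 80.] 89 lid? [462.  223.4] 48.1
red [273. 127.] tray? [627.1 230.3] [82. 82.] 9 lid? [627.2 233. ] 49.2
red [293.   4.] tray? [648.4 347.5] [34. 13.] 0 lid? [645.4 338.6] 14.7
green [271. 127.] tray? [ 649.2 -224.3] [80. 80.] 5 lid? [ 649.4 -221.9] 49.0
yellow [271. 126.] tray? [ 463.  -240.2] [83. 83.] 85 lid? [ 463.3 -237.9] 50.3
 t 41.74 tcp [ 465.7 -301.   189.8] F [ 0.6 -0.2  0.8] open 1.002 q [-0.71  0.37 -0.25  0.96  0.    0.86]
```

View pics/kk.png

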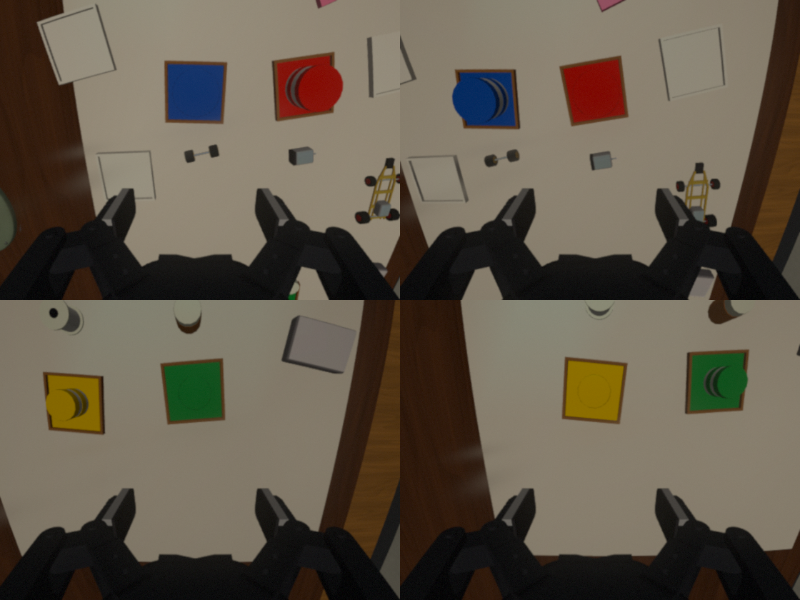

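View pics/s8.png

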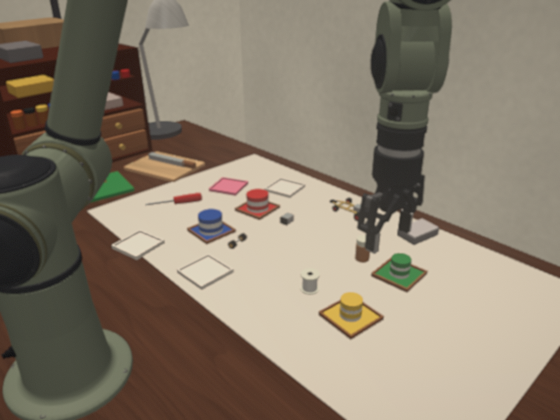

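All four tins are upright in their trays, but each lid blends into its tray floor in these crops. I'll enhance the saved wrist pictures to measure the centring.

```bash
python3 - <<'E'
import cv2,numpy as np
o=[]
for i in range(4):
    im=cv2.imread(f'pics/k{i}.png')[75:180,220:325]
    g=im.max(axis=2).astype(float); g=g-cv2.GaussianBlur(g,(0,0),12)
    o.append(cv2.resize(np.uint8(np.clip(g*8+128,0,255)),(300,300),interpolation=cv2.INTER_CUBIC))
cv2.imwrite('pics/enh.png',np.vstack([np.hstack(o[:2]),np.hstack(o[2:])]))
E
```

```text
(no output)
```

View pics/enh.png

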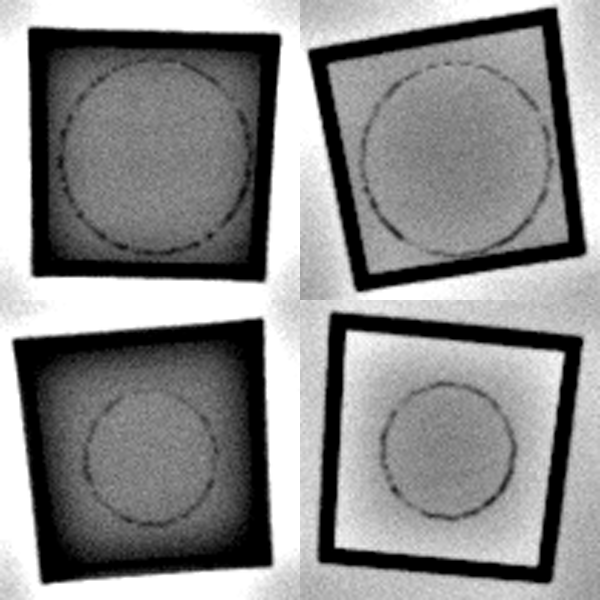

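The enhanced view shows every lid edge, in local panel pixels: blue (156,157), red (156,158), green (150,157), yellow (148,150). I'll convert these to mm offsets from the tray centres.

```bash
python3 - <<'E'
from h import *
m0=imaging.camera_model("wrist"); t=bot.get_state()['tcp_pos']; off=np.array(m0['position'])-t; print(off.round(1),np.round(m0['rotation'],3))
tr=dict(blue=(462.1,220.2),red=(627.1,230.3),green=(649.2,-224.3),yellow=(463,-240.2))
for c,(u,v),z in (('blue',(156,157),50),('red',(156,158.5),50),('green',(150.5,157),45),('yellow',(147.5,150.5),45)):
    m=dict(m0); m['position']=np.array([T[c][0],T[c][1]-62,190])+off
    w=onz(m,(220+u/2.857,75+v/2.857),z); print(c,w.round(1),'offset',(w-tr[c]).round(1))
E
```

```text
[ -0.5  79.1 141.5] [-0.319 -0.001  0.001]
blue [465.1 222.6] offset [3.  2.4]
red [630.1 231.2] offset [3.  0.9]
green [ 650.3 -224.2] offset [1.1 0.1]
yellow [ 462.9 -237.6] offset [-0.1  2.6]
```

Every offset is within about 4 mm, and roughly half of that is my nominal camera pose. Before handing in I'll do a last bystander check with the arm out of the way.

```bash
python3 - <<'E'
from h import *
bot.move_j([1.032, 0.326, -0.193, 1.052, 0, 1.437]); bot.dwell(0.5); stat()
b=imaging.capture("scene"); cv2.imwrite("pics/c9.png",b)
a=cv2.imread("pics/scene0.png")
d=cv2.absdiff(a,b).max(axis=2)
for n,(x0,y0,x1,y1) in dict(jar=(200,270,238,310),chassis=(298,298,380,365)).items(): print(n,d[y0:y1,x0:x1].mean().round(2),d[y0:y1,x0:x1].max())
E
```

```text
t 45.26 tcp [216.4 505.4 231.2] F [-0.4 -0.1  0.3] open 1.002 q [ 1.03  0.33 -0.19  1.05  0.    1.44]
jar 2.02 5
chassis 2.03 9
```

View pics/c9.png

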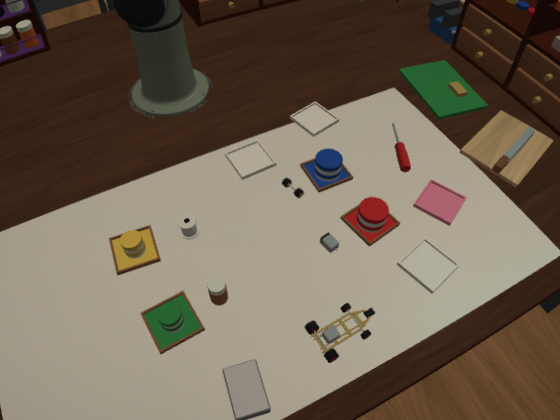

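All four tins stand upright in their own trays: blue (328,163), red (373,213), yellow (133,243) and green (171,316). The jar (217,290) and chassis (341,328) look unchanged to within image noise.

```bash
python3 -c "
from h import *
bot.sign_off()"
```

```text
the job is handed in; nothing more can be done
```

The job is done and handed in at about 45 s of the 106 s. I moved green, red, yellow and blue in that order, each to the tray of its own colour, taking each small tin off before the large one beneath it.

**Last checks:**
- **Tins:** all four are upright. From the wrist pictures, green is about 1 mm from the middle of its tray and red, yellow and blue about 3 to 4 mm. For red and blue the pictures themselves suggest less, because part of that figure is my nominal camera pose.
- **Bystanders:** the scene pictures before and after show the paint jar and chassis unchanged to within image noise.
- **Robot:** it is back at its start pose, touching nothing. The highest force I read, at the points where I checked, was about 5 N.

**Disagreements:** the scene and side cameras differed by up to about 6 mm on the trays and the green tin, and by about 11 mm on yellow, where the side outline took in some of the wall. I averaged them and used wrist-camera readings to set the grasps.

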